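Press home the shaft caps of three gearboxes

ROBOT

A 6-joint arm with a two-finger parallel gripper is mounted at the origin on the work surface; the furniture and walls round the work are solid. World frame = base frame: x ahead of the robot, y to its left, z up, the work surface at z = 0. Lengths are in m, angles in rad, forces in N, time in s.
With the tool pointing down it reaches from about 0.4 to 0.825 m from the base axis. Payload 7 kg.
Tool frame: the origin (TCP) lies midway between the tips of the shut fingers; the grasp point (between the pads) lies 19 mm behind it; z points along the fingers, y is the line along which they close (so a half turn about z gives the same grasp; the last joint's range is limited). The gripper opens to 88 mm and grips with 3 to 60 N. Pads are 19 mm wide; open, the fingers measure 130 mm over their backs; the gripper's body (78 mm by 193 mm) begins 47 mm behind the grasp point.
Start: joints at [1.571, 0.359, 0.012, 0, -1.224, -0.288], TCP at [0.192, 0.647, 0.227] pointing down, gripper open.
Joint ranges: [-3.07, 3.07], [-1.43, 2.12], [-1.02, 1.25], [-3.03, 1.67], [-3.05, -0], [-3.03, 3.03]. Speed limits (rad/s): [2.39, 2.39, 3.01, 3.14, 3.14, 3.14].

INTERFACE

Orientations are given as [roll, pitch, yaw] about the fixed x, y, z axes, in that order (R = Rz(yaw) Ry(pitch) Rx(roll)).
In Python, from station import arm gives the robot as it stands. The module is installed in compiled form; this text tells all that it offers.
- The arm moves only by the tool carry_out, never from a script. Its argument "commands" is a list of rows, each a list of 4 numbers: the shift along the world's x, y, z in units of 50 mm (1.0 is 50 mm), then the turn about the world's z in units of 6 degrees (1.0 is 6 degrees). A call has exactly 10 rows; each row is the pose to reach, as a shift and turn from the pose commanded when the call began; what a row does not reach only later rows make up. A row lasts 1/8 s, in which the tool goes at most 62.5 mm and 10.7 degrees, less where a joint would pass 70% of its speed; a pose out of reach is approached as far as the arm can. A call with a gripper value outside its range is refused whole. "claw" is the closure, from 0 (fully open) to 1 (shut), set as the call begins (left out, the last holds). The fingers move at their own pace and stop on an object; "force" is the grip in N (left out, the last holds). Time passes only in rows, so rows that repeat a pose let the fingers close, or fill a call up. It gives the time, the measured TCP pose, the force, the opening and the grip force at its end, in the units of the state.
- arm.get_state(): the state, without advancing time (a new reading comes with each control period).
- arm.grab_frame(name): name is "scene" or "top"; returns a dict with "pixels" (384x512x3 uint8, red, green, blue), "fx", "fy", "cx", "cy" (pixels), "eye" and "orientation" of the camera in the world. Camera axes: x right, y down, z forward; pixel columns grow to the right and rows downward; lengths in m; the calibration is good to about 2 mm. A picture is of the moment at which its call begins. There is no depth.
- arm.job_done(): hands the job in; it is judged then, once.
Trained networks look in a picture, given as the dict that the camera call returned (one of the last four; its "shot" number tells which), for a name from the list of things; names that differ only in an ending like _2 or _b are one class to them, and where a whole thing is asked for, a point or a joint stands for the part that bears it (a point fixed in the world has none). Each returns a list of dicts, best first, with "conf" (0 to 1); they miss things now and then, are a little off and sometimes report something else, mostly with a low value. They report only what shows in the picture. A call takes as long as a camera call. They do not tell look-alikes from the thing itself.
- arm.regions_of(picture, query): "pixels" (384x512 bool, what is visible of it) and "uv" ([column, row] in pixels, amid what is visible of it).
- arm.mark_of(picture, query): "uv" ([column, row] in pixels: a listed point, or the origin of a listed thing).
The state is a dict: "t": time; "q": joint angles; "qd": joint speeds; "joint_efforts": joint torques, N m; "eef_pos": TCP position; "ee_rot": TCP orientation; "force": force on the tool from outside, world axes, zero at the start; "moment": the same for the moment, N m; "width": finger opening in m; "gripper_force": force on a finger pad.
Only numpy, scipy, OpenCV 4.12 (cv2) and the standard library are available. Lean on these libraries where they do the work, as an engineer would, in place of code of your own. Each camera call takes 0.05 s, during which the arm holds its last target. There are 200 camera calls.

TASK

Three finished gearboxes wear black transit caps that still stand proud on their shafts. With the fingertips only, gently press each cap straight down until it is fully home: first the narrowest cap, then the middle one, then the widest, each fully home before the next is pushed. Do not lift, tip or drag the gearboxes, and leave everything else where it is.

Things in the scene. Friction and masses are not known exactly. Their poses are not given: they have to be found in the camera images.
- narrow_gearbox: gearbox 77x77 mm standing on its motor side, loose, 1.5 to 3.2 kg, shaft upright along z, carrying the narrowest cap; origin centre of its underside, on the bench
- narrow_cap_top (a point): centre of the flat top of the cap: black, with a rubber crown that gives about 1 mm per 5 N (5 mm at most) and springs back, a plain sleeve, 32 mm across its flat top; the top is 147 mm above the bench when the cap is fully home, up to 161 mm when it stands proud
- narrow_cap (a joint): how far this cap has been pushed down its shaft, m: 0 = 14 mm proud (at most 0.003 at the start), 0.014 = fully home on a firm stop; it slides at about 3 N, stays where it is left and cannot come off upward
- middle_gearbox: gearbox 77x77 mm standing on its motor side, loose, 1.5 to 3.2 kg, shaft upright along z, carrying the middle cap; origin centre of its underside, on the bench
- middle_cap_top (a point): centre of the flat top of the cap: black, with a rubber crown that gives about 1 mm per 5 N (5 mm at most) and springs back, a sleeve with a round crown 48 mm across and 8 mm thick, flat on top; the top is 147 mm above the bench when the cap is fully home, up to 161 mm when it stands proud
- middle_cap (a joint): how far this cap has been pushed down its shaft, m: 0 = 14 mm proud (at most 0.003 at the start), 0.014 = fully home on a firm stop; it slides at about 3 N, stays where it is left and cannot come off upward
- wide_gearbox: gearbox 86x86 mm standing on its motor side, loose, 1.5 to 3.2 kg, shaft upright along z, carrying the widest cap; origin centre of its underside, on the bench
- wide_cap_top (a point): centre of the flat top of the cap: black, with a rubber crown that gives about 1 mm per 5 N (5 mm at most) and springs back, a sleeve with a round crown 66 mm across and 8 mm thick, flat on top; the top is 160 mm above the bench when the cap is fully home, up to 174 mm when it stands proud
- wide_cap (a joint): how far this cap has been pushed down its shaft, m: 0 = 14 mm proud (at most 0.003 at the start), 0.014 = fully home on a firm stop; it slides at about 3 N, stays where it is left and cannot come off upward
- bare_gearbox: bystander: gearbox 77x77x133 mm with a bare steel shaft and no cap; loose, stands among the three; origin centre of its underside; leave alone
- tub: bystander: yellow grease tub with lid, 79 mm wide, 72 mm high, loose; origin centre of its underside; leave alone
- bearing: bystander: ball bearing 52 mm wide, 12 mm high, lying flat, loose; origin centre of its underside; leave alone
- seal: bystander: black ring seal 45 mm wide, 8 mm high, lying flat, loose; origin centre of its underside; leave alone
- spanner: bystander: open-ended spanner 155 mm long, lying, loose; origin centre of its underside; leave alone
- pen: bystander: black and white marker pen 124 mm long, lying, loose; origin centre of its underside; leave alone
Mind the look-alikes: they are no part of the job. What is shaped like the wide_gearbox but orange is not meant. Leave any blue look-alike of the middle_gearbox alone.

How it is judged:
On the way, in this order (a step that is already met when the one before it is completed fails the run):
1. the narrowest cap is fully home (value of joint narrow_cap above 0.0115 m), for 0.2 s.
2. the middle cap is fully home (value of joint middle_cap above 0.0115 m), for 0.2 s.
3. the widest cap is fully home (value of joint wide_cap above 0.0115 m), for 0.2 s.
At the end, for the whole second after the job is handed in: All three caps are within 2.5 mm of fully home, the three gearboxes stand upright (within 0.1 rad), at rest and within 20 mm of where they started, and no bystander has moved more than 20 mm (value of joint each of narrow_cap, middle_cap, wide_cap above 0.0115 m and distance of each of narrow_gearbox, middle_gearbox, wide_gearbox, bare_gearbox, tub, bearing, seal, spanner, pen from where it was at the start of the episode below 0.02 m and angle between each of narrow_gearbox, middle_gearbox, wide_gearbox's own z axis and vertical below 0.1 rad and linear speed of each of narrow_gearbox, middle_gearbox, wide_gearbox below 0.02 m/s); the robot touches nothing.
It fails at once if the middle cap is pushed down before the narrowest is home (value of joint middle_cap above 0.006 m and value of joint narrow_cap below 0.0105 m).
It fails at once if the widest cap is pushed down before the other two are home (value of joint wide_cap above 0.006 m and value of joint any of narrow_cap, middle_cap below 0.0105 m).
It fails at once if a capped gearbox is lifted, tipped or dragged more than 20 mm (distance of any of narrow_gearbox, middle_gearbox, wide_gearbox from where it was at the start of the episode above 0.02 m or height (world z) of any of narrow_gearbox, middle_gearbox, wide_gearbox above 0.01 m or angle between any of narrow_gearbox, middle_gearbox, wide_gearbox's own z axis and vertical above 0.2 rad).
It fails at once if a cap or its gearbox is pressed harder than 40 N (contact force between any of the fingers, the arm and narrow_gearbox above 40 N or contact force between any of the fingers, the arm and middle_gearbox above 40 N or contact force between any of the fingers, the arm and wide_gearbox above 40 N).
It fails at once if another loose thing is moved more than 20 mm (distance of any of bare_gearbox, tub, bearing, seal, spanner, pen from where it was at the start of the episode above 0.02 m).
It also fails if it takes over 48 s, if anything falls off the work surface, if the arm or the gripper's body presses on something with over 40 N, if the wrist force passes 120 N, or if a joint passes its speed limit or range.

## Working session

There is one attempt and no reset: what is moved stays moved. The work goes in short steps, Python scripts to look and compute and a tool call to move; the robot and the scene stay as the last step left them, time stands still between calls to the robot, and variables do not carry over. Pictures are saved under pics/ and viewed, at most 10 in all, crops included, and the job is handed in when it is done.

Besides the shell and the picture viewer there is one more tool, called after "Emit:" by a JSON object that holds its "name" and its "arguments", one argument or row to a line. carry_out: Moves the arm, as the interface text tells. Its arguments: {"type":"object","properties":{"commands":{"type":"array","items":{"type":"array","items":{"type":"number"}}},"claw":{"type":"number"},"force":{"type":"number"}},"required":["commands"]}

```bash
mkdir -p pics; cat > h.py <<'E'
import numpy as np, cv2
from scipy.spatial.transform import Rotation as R
from station import arm
def rot(f):
    o=np.array(f["orientation"],float)
    return o if o.shape==(3,3) else (R.from_euler('xyz',o).as_matrix() if o.size==3 else R.from_quat(o).as_matrix())
def at_z(f,uv,z):
    d=rot(f)@np.array([(uv[0]-f["cx"])/f["fx"],(uv[1]-f["cy"])/f["fy"],1]); e=np.array(f["eye"])
    return e+d*(z-e[2])/d[2]
def proj(f,p):
    c=rot(f).T@(np.array(p)-f["eye"]); return [f["fx"]*c[0]/c[2]+f["cx"],f["fy"]*c[1]/c[2]+f["cy"]]
def tri(f1,u1,f2,u2):
    A=[];b=[]
    for f,u in((f1,u1),(f2,u2)):
        d=rot(f)@np.array([(u[0]-f["cx"])/f["fx"],(u[1]-f["cy"])/f["fy"],1]); d/=np.linalg.norm(d)
        P=np.eye(3)-np.outer(d,d); A.append(P); b.append(P@np.array(f["eye"]))
    return np.linalg.lstsq(np.vstack(A),np.hstack(b),rcond=None)[0]
def save(f,name,box=None,s=1):
    im=f["pixels"][:,:,::-1]
    if box: im=im[box[1]:box[3],box[0]:box[2]]
    cv2.imwrite("pics/"+name,cv2.resize(im,None,fx=s,fy=s,interpolation=cv2.INTER_CUBIC))
E
python3 - <<'E'
from h import *
fs={n:arm.grab_frame(n) for n in("scene","top")}
for n,f in fs.items():
    save(f,n+"0.png",s=1.5); print(n,f["eye"],f["orientation"],f["fx"])
    for k in("narrow","middle","wide"):
        zt={"wide":.172}.get(k,.159)
        for r in arm.mark_of(f,k+"_cap_top")[:4]: print(n,k,np.round(r["uv"],1),round(r["conf"],2),np.round(at_z(f,r["uv"],zt),3))
s=arm.get_state(); print(s["t"],s["eef_pos"],s["ee_rot"],s["force"],s["width"])
E
```

```text
scene [ 0.1845585  -0.65289932  0.85221657] [-2.28652176  0.01291705 -0.4656208 ] 356.60451562885913
scene narrow [221.1 159. ] 0.6 [0.497 0.277 0.159]
scene middle [178.3 179.5] 0.71 [0.338 0.237 0.159]
scene middle [300.  183.5] 0.54 [0.663 0.046 0.159]
scene middle [282.8 295.4] 0.17 [ 0.424 -0.271  0.159]
scene wide [235.7 301.3] 0.97 [ 0.322 -0.244  0.172]
scene wide [288.1 248.9] 0.7 [ 0.495 -0.17   0.172]
top [0.2848216  0.09441436 1.49730674] [-2.93163146e+00  2.46006898e-03 -1.55365624e+00] 496.9584606473388
top narrow [200.2 209.4] 0.62 [0.507 0.27  0.159]
top middle [212.8 270.2] 0.72 [0.343 0.23  0.159]
top middle [206.9 220.4] 0.67 [0.477 0.251 0.159]
top middle [284.7 154.3] 0.49 [0.666 0.041 0.159]
top wide [396.1 278.8] 0.67 [ 0.329 -0.253  0.172]
top wide [366.3 218.6] 0.64 [ 0.487 -0.179  0.172]
0.4 [0.19157622 0.64715998 0.22643168] [ 3.14137427e+00 -1.18437272e-06 -2.87801835e-01] [ 0.97392311 -0.09363313  0.07606098] 0.08724102504388333
```

View pics/scene0.png

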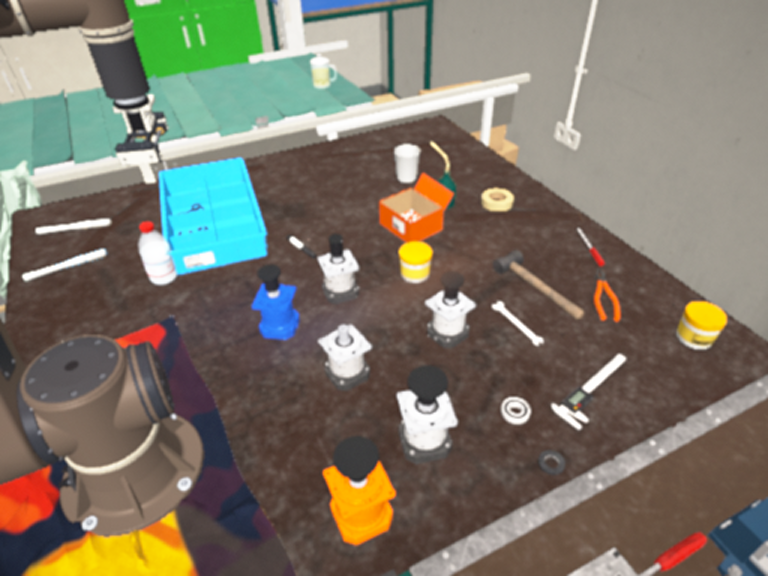

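View pics/top0.png

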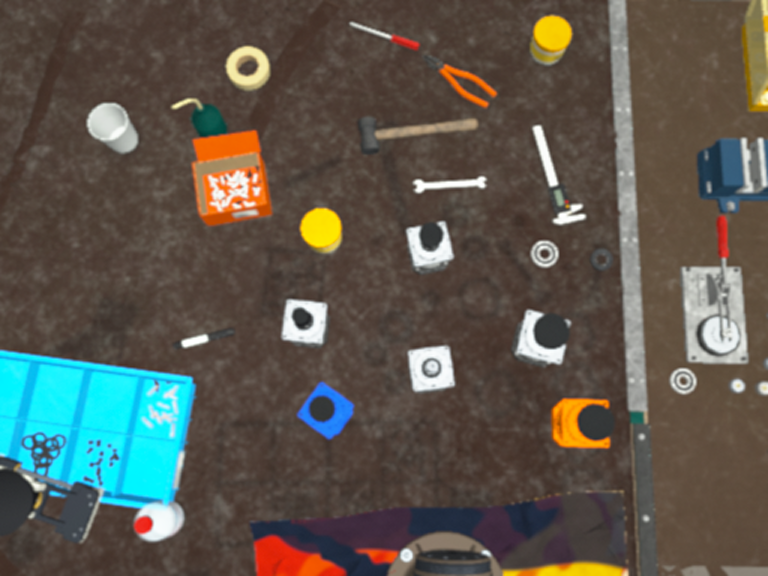

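The scene view, in native pixels, shows these candidates:
- **Narrow:** white at (221,159).
- **Middle:** white at (300,184), with the blue look-alike at (178,180).
- **Wide:** white at (288,249), with the orange look-alike at (236,301).
- **No cap:** the bare gearbox at (229,220).

I choose the white ones, and will check the cap widths in a close crop and triangulate.

```bash
python3 - <<'E'
from h import *
a=arm.grab_frame("scene"); b=arm.grab_frame("top")
C={"narrow":((221,159),(200,210)),"middle":((300,184),(286,156)),"wide":((287,252),(366,219))}
tiles=[]
for k,(u,v) in C.items():
    out=[]
    for f,c in((a,u),(b,v)):
        m=[r for r in arm.mark_of(f,k+"_cap_top") if np.hypot(*(np.array(r["uv"])-c))<14]
        out.append(m[0]["uv"] if m else c)
        x,y=int(c[0]),int(c[1]); tiles.append(cv2.resize(f["pixels"][y-25:y+35,x-30:x+30,::-1],(260,260),interpolation=cv2.INTER_CUBIC))
    p=tri(a,out[0],b,out[1]); print(k,np.round(out,1).tolist(),np.round(p,4),"reproj",np.round(proj(a,p),1),np.round(proj(b,p),1))
cv2.imwrite("pics/crops.png",np.vstack([np.hstack(tiles[0::2]),np.hstack(tiles[1::2])]))
# dark blob at top view
for k,(u,v) in C.items():
    for f,c in((a,u),(b,v)):
        x,y=int(c[0]),int(c[1]); g=f["pixels"][y-20:y+20,x-20:x+20].max(2)
        n,l,s,ce=cv2.connectedComponentsWithStats((g<45).astype(np.uint8))
        print(k,[(s[i].tolist(),np.round(ce[i]+[x-20,y-20],1).tolist()) for i in range(1,n) if s[i,4]>25])
E
```

```text
narrow [[222.4, 159.5], [200.2, 209.3]] [0.5034 0.271  0.1597] reproj [223.4 159.2] [199.9 210.5]
middle [[301.7, 185.3], [287.5, 156.3]] [0.6604 0.0332 0.1619] reproj [301.6 185.3] [287.6 156.1]
wide [[282.4, 250.7], [363.5, 220.8]] [ 0.4796 -0.1707  0.1752] reproj [282.7 250.6] [363.4 221.1]
narrow []
narrow []
middle []
middle []
wide []
wide []
```

View pics/crops.png

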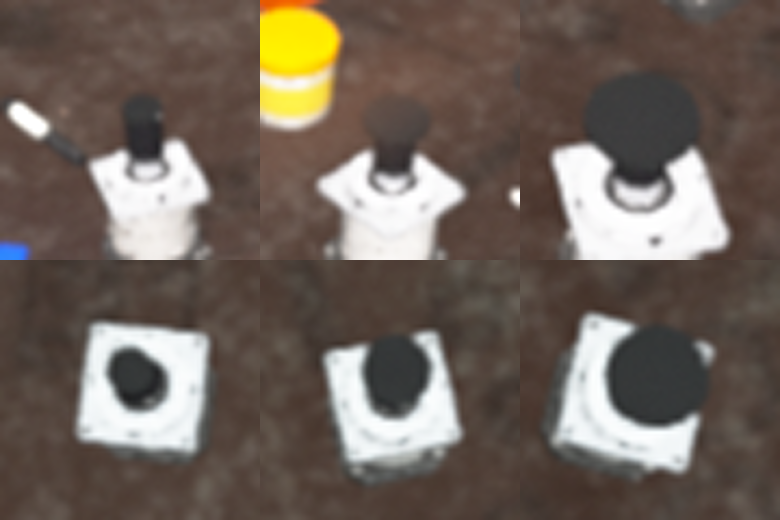

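Crops confirm the choice. The narrow plain sleeve is at scene (224,158), the middle white one has a roughly 48 mm crown at (301,186), and the wide white one has a roughly 66 mm crown at (285,254). Moving above the narrow cap with the fingers shut.

Emit:
{"name": "carry_out", "arguments": {
  "commands": [
    [0,0,1],
    [1,-1.2,1],
    [2,-2.4,1],
    [3,-3.6,1],
    [4,-4.8,1],
    [5,-6,1],
    [6.2,-7.5,1],
    [6.2,-7.5,1],
    [6.2,-7.5,1],
    [6.2,-7.5,1]
  ],
  "claw": 1,
  "force": 20
}}

```text
schema error: expected 4 numbers
```

Emit:
{"name": "carry_out", "arguments": {
  "commands": [
    [0,0,1,0],
    [1,-1.2,1,0],
    [2,-2.4,1,0],
    [3,-3.6,1,0],
    [4,-4.8,1,0],
    [5,-6,1,0],
    [6.2,-7.5,1,0],
    [6.2,-7.5,1,0],
    [6.2,-7.5,1,0],
    [6.2,-7.5,1,0]
  ],
  "claw": 1,
  "force": 20
}}

```text
t: 2.05
eef_pos: [0.5031, 0.2696, 0.2766]
ee_rot: [3.141, -0.0, -0.292]
force: [-0.6, -0.1, -0.8]
width: 0.0009
gripper_force: 0.0
```

```bash
python3 - <<'E'
from h import *
a=arm.grab_frame("scene"); b=arm.grab_frame("top")
V={"narrow":((223.8,158),(200.9,210.8),.160),"middle":((301.6,186.7),(287.6,155.5),.160),"wide":((285.2,254.2),(367.6,220.5),.173)}
for k,(u,v,z) in V.items(): print(k,np.round(tri(a,u,b,v),4),np.round(at_z(a,u,z),4),np.round(at_z(b,v,z),4))
s=arm.get_state(); p=s["eef_pos"]; print(s["t"],p,s["ee_rot"],s["width"],s["force"],proj(a,p),s["q"])
save(a,"s1.png",(170,80,290,200),5)
E
```

```text
narrow [0.5026 0.267  0.1673] [0.5071 0.2767 0.16  ] [0.5027 0.2682 0.16  ]
middle [0.6626 0.0333 0.1561] [0.6584 0.0295 0.16  ] [0.6628 0.033  0.16  ]
wide [ 0.4809 -0.182   0.1735] [ 0.4805 -0.1816  0.173 ] [ 0.4817 -0.1824  0.173 ]
2.15 [0.50181215 0.27174746 0.27653835] [-3.14150560e+00  1.16726758e-04 -2.89390008e-01] 0.0006122821327659793 [-0.58150076  1.06105206 -0.15008168] [np.float64(219.85519920798026), np.float64(128.6197206091925)] [ 8.38988428e-01  1.58543716e-01 -1.44268540e-01 -1.49562350e-04
 -1.26795538e+00  4.42462488e-01]
```

View pics/s1.png

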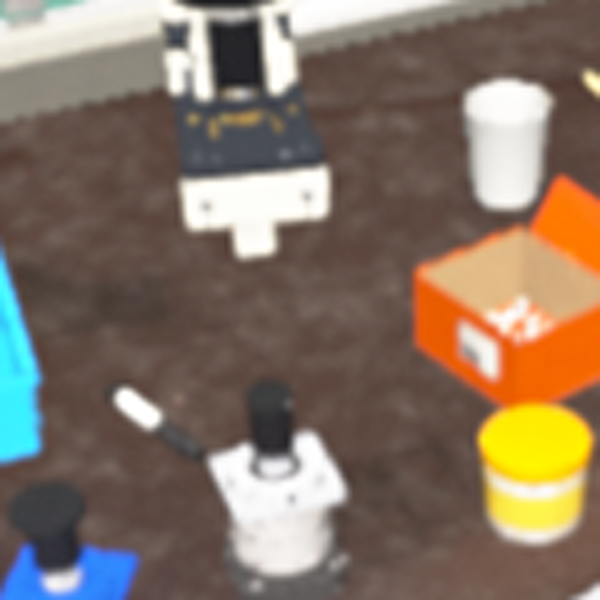

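Tip sits over the narrow cap at scene (221,131) with the cap top at (224,158), which agrees to a few mm. Descending.

Emit:
{"name": "carry_out", "arguments": {
  "commands": [
    [0.02,0.0,-1,0],
    [0.02,0.0,-1.9,0],
    [0.02,0.0,-2.2,0],
    [0.02,0.0,-2.3,0],
    [0.02,0.0,-2.36,0],
    [0.02,0.0,-2.42,0],
    [0.02,0.0,-2.48,0],
    [0.02,0.0,-2.54,0],
    [0.02,0.0,-2.58,0],
    [0.02,0.0,-2.58,0]
  ]
}}

```text
t: 3.4
eef_pos: [0.5029, 0.2723, 0.1475]
ee_rot: [-3.141, -0.0, -0.288]
force: [1.3, 1.3, 2.4]
width: 0.0005
gripper_force: 1.1
```

Emit:
{"name": "carry_out", "arguments": {
  "commands": [
    [0,0,-0.02,0],
    [0,0,-0.02,0],
    [0,0,-0.03,0],
    [0,0,-0.03,0],
    [0,0,-0.04,0],
    [0,0,-0.04,0],
    [0,0,-0.05,0],
    [0,0,-0.05,0],
    [0,0,-0.05,0],
    [0,0,-0.05,0]
  ]
}}

```text
t: 4.65
eef_pos: [0.5029, 0.2723, 0.1457]
ee_rot: [-3.141, -0.001, -0.288]
force: [0.3, -0.0, 7.6]
width: 0.0004
gripper_force: 3.8
```

```bash
python3 - <<'E'
from h import *
a=arm.grab_frame("scene"); s=arm.get_state(); print(s["t"],s["eef_pos"],s["force"],s["moment"])
save(a,"s2.png",(180,110,270,200),6)
E
```

```text
4.7 [0.50292527 0.27232785 0.14573203] [0.52310694 1.0886355  7.60514195] [ 0.2126664  -0.21814688 -0.03306067]
```

View pics/s2.png

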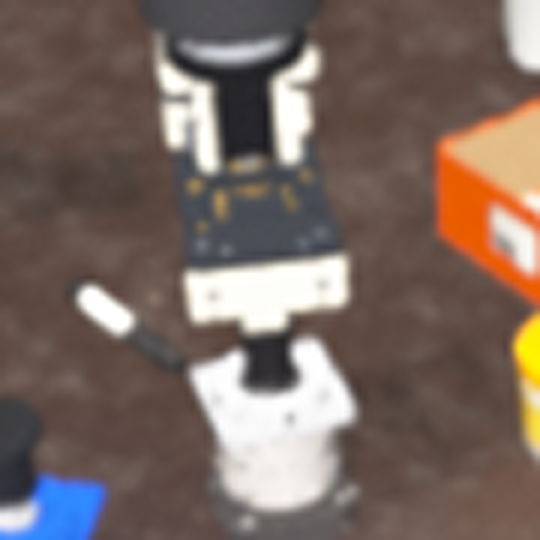

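Fingers press the narrow cap (crop (268,350)), which now sits low on its flange. Force rises stiffly to 7.6 N, above the 3 N sliding force, so it is home. On to the middle cap.

Emit:
{"name": "carry_out", "arguments": {
  "commands": [
    [0,0,0.8,0],
    [0,0,1.6,0],
    [0.6,-0.96,1.8,0],
    [1.2,-1.92,1.8,0],
    [1.9,-2.88,1.8,0],
    [2.5,-3.84,1.8,0],
    [3.17,-4.79,1.8,0],
    [3.17,-4.79,1.4,0],
    [3.17,-4.79,1.0,0],
    [3.17,-4.79,1.0,0]
  ]
}}

```text
t: 5.95
eef_pos: [0.659, 0.032, 0.1922]
ee_rot: [3.139, 0.006, -0.289]
force: [-0.0, 0.7, 0.7]
width: 0.0005
gripper_force: 0.0
```

```bash
python3 - <<'E'
from h import *
a=arm.grab_frame("scene"); s=arm.get_state(); print(s["t"],s["eef_pos"],s["force"],proj(a,s["eef_pos"]))
A=a["pixels"][150:240,255:345,::-1]; B=a["pixels"][110:200,180:270,::-1]
cv2.imwrite("pics/s3.png",cv2.resize(np.hstack([A,B]),(800,400),interpolation=cv2.INTER_CUBIC))
E
```

```text
6.0 [0.66003488 0.03238678 0.19383976] [-0.69665781  0.36431465  0.14589977] [np.float64(302.2844058196272), np.float64(177.224340823111)]
```

View pics/s3.png

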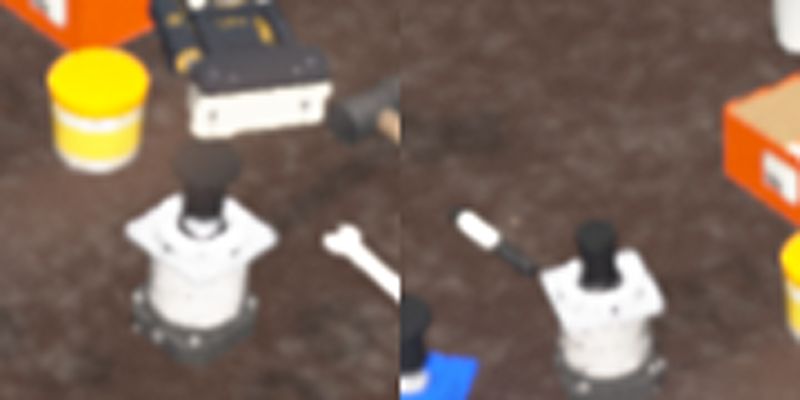

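The middle gearbox and proud cap show at crop (208,160). The gripper looks offset to the right and the tip isn't visible, and the frame was taken while the arm was settling. One fresh look before pressing. The right half shows the narrow cap low.

```bash
python3 - <<'E'
from h import *
a=arm.grab_frame("scene"); b=arm.grab_frame("top"); s=arm.get_state(); p=s["eef_pos"]; print(s["t"],p,s["force"],proj(a,p),proj(b,p))
A=a["pixels"][110:210,250:350,::-1]; B=b["pixels"][105:205,235:335,::-1]
cv2.imwrite("pics/s4.png",cv2.resize(np.hstack([A,B]),(800,400),interpolation=cv2.INTER_CUBIC))
E
```

```text
6.1 [0.66113336 0.03285136 0.19561989] [0.27652294 0.80065382 0.98012429] [np.float64(302.5579365634453), np.float64(176.55821932155914)] [np.float64(288.2650792184899), np.float64(152.52918295771678)]
```

View pics/s4.png

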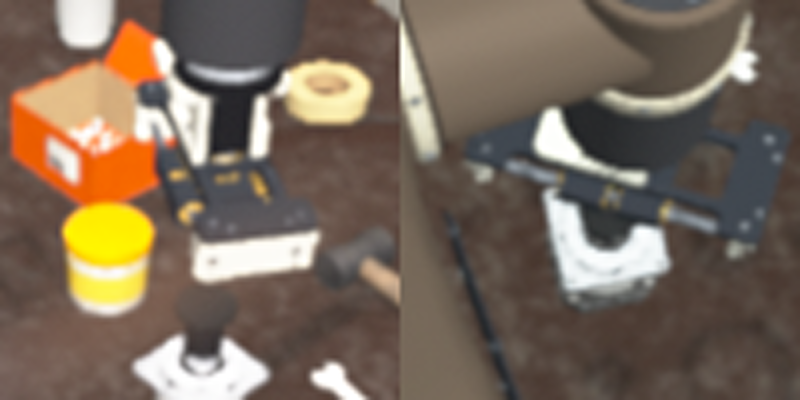

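Top view shows the gripper bar centre (native (288,153)) directly over the middle cap. In the scene view the body's near end simply hides the tips at this angle, so position is good. Pressing the middle cap.

Emit:
{"name": "carry_out", "arguments": {
  "commands": [
    [0,0,-0.3,0],
    [0,0,-0.6,0],
    [0,0,-0.7,0],
    [0,0,-0.77,0],
    [0,0,-0.83,0],
    [0,0,-0.89,0],
    [0,0,-0.94,0],
    [0,0,-0.98,0],
    [0,0,-1.0,0],
    [0,0,-1.0,0]
  ]
}}

```text
t: 7.35
eef_pos: [0.6613, 0.0326, 0.1459]
ee_rot: [-3.142, -0.001, -0.288]
force: [-4.0, -0.9, 6.9]
width: 0.0005
gripper_force: 3.6
```

Emit:
{"name": "carry_out", "arguments": {
  "commands": [
    [0,0,-0.02,0],
    [0,0,-0.02,0],
    [0,0,-0.03,0],
    [0,0,-0.03,0],
    [0,0,-0.03,0],
    [0,0,-0.03,0],
    [0,0,-0.03,0],
    [0,0,-0.03,0],
    [0,0,-0.03,0],
    [0,0,-0.03,0]
  ]
}}

```text
t: 8.6
eef_pos: [0.6614, 0.0326, 0.1451]
ee_rot: [-3.141, -0.001, -0.287]
force: [-4.8, -1.0, 10.7]
width: 0.0004
gripper_force: 5.4
```

Emit:
{"name": "carry_out", "arguments": {
  "commands": [
    [0,0,0.9,0],
    [0,0,1.7,0],
    [-0.7,-0.85,1.9,0],
    [-1.4,-1.7,1.9,0],
    [-2.1,-2.55,1.9,0],
    [-2.8,-3.4,1.9,0],
    [-3.6,-4.29,1.9,0],
    [-3.6,-4.29,1.5,0],
    [-3.6,-4.29,1.2,0],
    [-3.6,-4.29,1.2,0]
  ]
}}

```text
t: 9.85
eef_pos: [0.4808, -0.1814, 0.2022]
ee_rot: [3.141, 0.002, -0.287]
force: [0.4, 0.3, 0.5]
width: 0.0004
gripper_force: 0.0
```

```bash
python3 - <<'E'
from h import *
arm.grab_frame("top"); a=arm.grab_frame("scene"); b=arm.grab_frame("top"); s=arm.get_state(); p=s["eef_pos"]; print(s["t"],p,s["force"],proj(a,p),proj(b,p))
A=a["pixels"][145:275,235:365,::-1]; B=b["pixels"][130:260,280:410,::-1]
cv2.imwrite("pics/s5.png",cv2.resize(np.hstack([A,B]),(800,400),interpolation=cv2.INTER_CUBIC))
E
```

```text
10.0 [ 0.48191846 -0.18139685  0.20382545] [0.20572082 0.23055997 0.62405335] [np.float64(286.1384893634338), np.float64(245.56102452951484)] [np.float64(369.6316249806203), np.float64(218.71064514626545)]
```

View pics/s5.png

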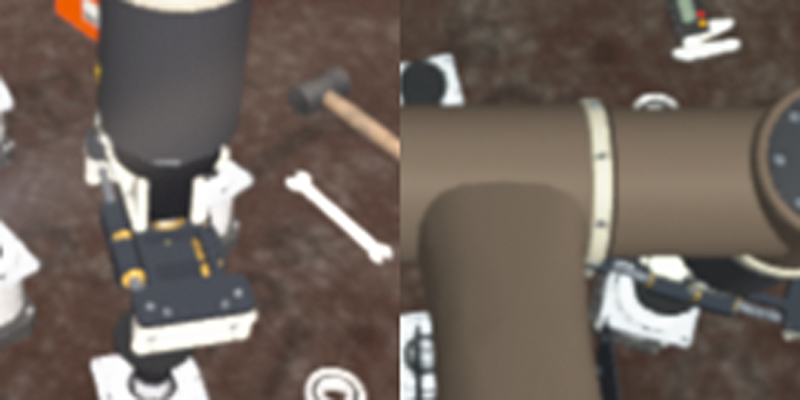

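The gripper is over the wide white cap, shown at left crop (150,340) and right crop (660,290). The middle and narrow gearboxes look undisturbed. Pressing the wide cap.

Emit:
{"name": "carry_out", "arguments": {
  "commands": [
    [0,0,-0.3,0],
    [0,0,-0.52,0],
    [0,0,-0.6,0],
    [0,0,-0.67,0],
    [0,0,-0.73,0],
    [0,0,-0.79,0],
    [0,0,-0.84,0],
    [0,0,-0.88,0],
    [0,0,-0.9,0],
    [0,0,-0.9,0]
  ]
}}

```text
t: 11.25
eef_pos: [0.4812, -0.1819, 0.159]
ee_rot: [3.141, -0.0, -0.288]
force: [-3.5, 0.2, 5.9]
width: 0.0001
gripper_force: 3.2
```

Emit:
{"name": "carry_out", "arguments": {
  "commands": [
    [0,0,-0.02,0],
    [0,0,-0.02,0],
    [0,0,-0.03,0],
    [0,0,-0.03,0],
    [0,0,-0.03,0],
    [0,0,-0.03,0],
    [0,0,-0.03,0],
    [0,0,-0.03,0],
    [0,0,-0.03,0],
    [0,0,-0.03,0]
  ]
}}

```text
t: 12.5
eef_pos: [0.4813, -0.182, 0.1581]
ee_rot: [3.141, -0.001, -0.287]
force: [-5.4, 1.2, 11.4]
width: 0.0003
gripper_force: 5.4
```

Stiff response again, at the expected home height. Retracting upward and checking.

Emit:
{"name": "carry_out", "arguments": {
  "commands": [
    [0,0,0.8,0],
    [0,0,1.8,0],
    [0,0,2.8,0],
    [0,0,3.0,0],
    [-0.5,1,3.0,0],
    [-1,2,3.0,0],
    [-1,3,3.0,0],
    [-1,3.5,3.0,0],
    [-1,3.5,3.0,0],
    [-1,3.5,3.0,0]
  ]
}}

```text
t: 13.75
eef_pos: [0.4311, -0.0068, 0.3066]
ee_rot: [3.141, 0.0, -0.287]
force: [-0.1, 0.1, 0.2]
width: 0.0004
gripper_force: 0.0
```

```bash
python3 - <<'E'
from h import *
a=arm.grab_frame("scene"); s=arm.get_state(); print(s["t"],s["eef_pos"],s["force"])
save(a,"s6.png",(150,120,390,300),3.3)
E
```

```text
13.8 [ 0.43111335 -0.00715887  0.30667143] [ 0.94508177 -0.29745956 -0.33175829]
```

View pics/s6.png

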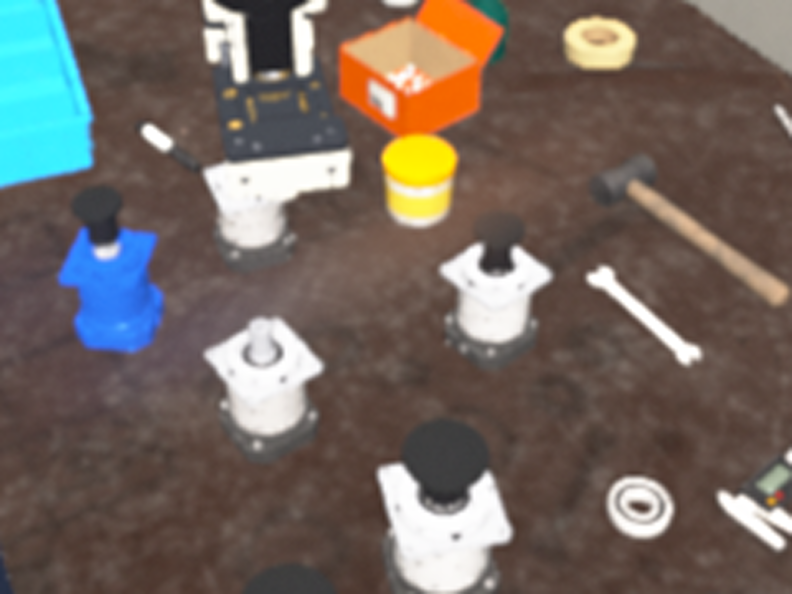

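The middle cap (497,240) and wide cap (445,455) now sit down on their flanges with no shaft showing. All gearboxes and bystanders stand where they were, and the arm is clear.

```bash
python3 -c "
from station import arm
print(arm.job_done())"
```

```text
the job is handed in; nothing more can be done
None
```

I pressed the three caps down in order (narrow, middle, wide), with at most about 11 N measured at the wrist, and each resisted firmly at its home height; the job is handed in, but no verdict came back.

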